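# Lock the shear blank in the filing jig

## Task

Two identical filing jigs with cam clamps stand open on the bench; a forged shear blank lies in one of them. Lock that blank: flip that jig's upright clamp lever over its high point until it snaps down fully closed. Leave the lever of the empty jig open and the blank where it lies.

Things in the scene. Friction and masses are not known exactly. Their poses are not given: they have to be found in the camera images.
- filing_jig: jig with the blank: wooden base 120 x 72 x 14 mm fixed to the bench, dark steel bridge (36 mm along x, 106 mm high) at mid-length. Origin: centre of the underside, on the bench. x: the 120 mm side, the way the lever falls to close; z up. Lever axle: along y through (0, 0, 96 mm). Lever: steel bar to 105 mm from the axle, its outer 45 mm a black grip 20 wide, 13 mm thick, on the bar's line.
- clamp_lever (a joint): loaded jig's lever angle: 0 = open (upright, leaning back 0.13 rad to the jig's -x), 1.70 = closed (level, pointing to +x); elevation above level = 1.70 - value. A spring resists with up to 0.4 N m (5 N at the grip), easing to the high point at 1.35: let go earlier it springs back, beyond it it snaps to 1.70 by itself. Starts at 0.
- spare_lever (a joint): the same angle for the empty jig, which is identical, stands 0.24 to 0.36 m to the loaded one's left or right (world y), turned within 0.6 rad of it; must stay open (starts at 0)
- shear_blank: forged steel shear half, 193 x 30 x 8 mm, loose, lying on the base between the loaded jig's guide strips under the clamp foot, along the jig's x and sticking out at both ends (ring end toward +x). Origin: about the middle of its underside, 14 mm above the bench; its y axis points along it to the ring.

How it is judged (in metres and radians):
At the end, for the whole second after the job is handed in: The loaded jig's lever is closed (beyond 1.6 rad of 1.70), the empty jig's lever is still open (below 0.5 rad), and the blank lies within 15 mm of where it was (value of joint clamp_lever above 1.6 rad and value of joint spare_lever below 0.5 rad and distance of shear_blank from where it was at the start of the episode below 0.015 m); the robot touches nothing.
It fails at once if the empty jig's lever is pushed toward closing (beyond 0.7 rad) (value of joint spare_lever above 0.7 rad).
It also fails if it takes over 34 s, if anything falls off the work surface, if the arm or the gripper's body presses on something with over 40 N, if the wrist force passes 120 N, or if a joint passes its speed limit or range.

## Robot

A 6-joint arm with a two-finger parallel gripper is mounted at the origin on the work surface; the furniture and walls round the work are solid. World frame = base frame: x ahead of the robot, y to its left, z up, the work surface at z = 0. Lengths are in m, angles in degrees, forces in N, time in s.
With the tool pointing down it reaches from about 0.4 to 0.825 m from the base axis. Payload 7 kg.
Tool frame: the origin (TCP) lies between the finger pads; the fingertips stand 22 mm ahead of it and the grasp point (between the pads) lies 3 mm ahead of it; z points along the fingers, y is the line along which they close (so a half turn about z gives the same grasp; the last joint's range is limited). The gripper opens to 88 mm and grips with 3 to 60 N. Pads are 19 mm wide; open, the fingers measure 130 mm over their backs; the gripper's body (78 mm by 193 mm) begins 47 mm behind the grasp point.
Start: joints at [82.626, 20.546, 0.682, 0, -70.136, -16.507], TCP at [0.273, 0.617, 0.249] pointing down, gripper open.
Joint ranges: [-176.03, 176.03], [-82.01, 121.73], [-58.28, 71.71], [-173.87, 95.51], [-174.79, -0.11], [-173.66, 173.66]. Speed limits (degrees/s): [136.94, 136.94, 172.46, 180, 180, 180].

## Interface

Orientations are given as [roll, pitch, yaw] about the fixed x, y, z axes, in that order (R = Rz(yaw) Ry(pitch) Rx(roll)).
In Python, from plant import ctrl gives the robot as it stands.
- The arm moves only by the tool apply_moves, never from a script. Its argument "targets" is a list of rows, each an object with "travel": the shift along the tool's x, y, z in mm, a list of three; "roll": the turn about the tool's z in degrees; "jaw": the finger opening in mm, from 0 to 87.6. In form: [{"travel": [tx, ty, tz], "roll": roll, "jaw": jaw}, ...]. A call has 1 to 10 rows; each row shifts and turns the commanded pose from where the row before left it, along the tool's axes as they then stand; what a row does not reach is not made up. A row lasts 1/10 s, in which the tool goes at most 50 mm and 8.59 degrees, less where a joint would pass 70% of its speed; a pose out of reach is approached as far as the arm can. A call with a gripper value outside its range is refused whole. The fingers move at their own pace and stop on an object; the grip force is fixed at half the most. Time passes only in rows, so rows that do not move let the fingers close. It gives the time, the measured TCP pose, the force, the opening and the grip force at its end, in the units of the state.
- ctrl.get_obs(): the state, without advancing time (a new reading comes with each control period).
- ctrl.snapshot(name): name is "side" or "top"; returns the picture (420x560x3 uint8, red, green, blue); there is no depth.
- ctrl.calibration(name): a dict with "K" (3x3 intrinsics, pixels), "extrinsics" (4x4, takes a point from camera to world coordinates). Camera axes: x right, y down, z forward; pixel columns grow to the right and rows downward; lengths in m; the calibration is good to about 2 mm. A picture is of the moment at which its call begins. calibration takes no time and is no camera call.
- ctrl.close_job(): hands the job in; it is judged then, once.
The state is a dict: "clock": time; "joint_pos": joint angles; "qvel": joint speeds; "tau": joint torques, N m; "tool_pos": TCP position; "orientation": TCP orientation; "force": force on the tool from outside, world axes, zero at the start; "moment": the same for the moment, N m; "opening": finger opening in m; "gripper_force": force on a finger pad.
Only numpy, scipy, OpenCV 4.12 (cv2) and the standard library are available. Lean on these libraries where they do the work, as an engineer would, in place of code of your own. Each camera call takes 0.05 s, during which the arm holds its last target. There are 200 camera calls.

## Working session

There is one attempt and no reset: what is moved stays moved. The work goes in short steps, Python scripts to look and compute and a tool call to move; the robot and the scene stay as the last step left them, time stands still between calls to the robot, and variables do not carry over. Pictures are saved under pics/ and viewed, at most 10 in all, crops included, and the job is handed in when it is done.

Besides the shell and the picture viewer there is one more tool, called after "Call:" by a JSON object that holds its "name" and its "arguments", one argument or row to a line. apply_moves: Moves the arm, as the interface text tells. Its arguments: {"type":"object","properties":{"targets":{"type":"array","items":{"type":"object","properties":{"travel":{"type":"array","items":{"type":"number"}},"roll":{"type":"number"},"jaw":{"type":"number"}}}}},"required":["targets"]}

```bash
mkdir -p pics
python3 - <<'E'
from plant import ctrl
import cv2,numpy as np
for n in("top","side"):
    cv2.imwrite(f"pics/{n}0.png",cv2.resize(ctrl.snapshot(n)[:,:,::-1],(800,600),interpolation=cv2.INTER_CUBIC))
    c=ctrl.calibration(n);print(n,np.round(c["K"],1).tolist(),np.round(c["extrinsics"],3).tolist())
o=ctrl.get_obs();print(o)
E
```

```text
top [[493.0, 0.0, 282.5], [0.0, 493.0, 202.8], [0.0, 0.0, 1.0]] [[0.009, -0.994, 0.108, 0.393], [-1.0, -0.008, 0.006, -0.002], [-0.005, -0.108, -0.994, 0.946], [0.0, 0.0, 0.0, 1.0]]
side [[440.2, 0.0, 285.3], [0.0, 440.2, 205.5], [0.0, 0.0, 1.0]] [[0.803, -0.305, 0.512, 0.042], [-0.596, -0.414, 0.688, -0.597], [0.003, -0.858, -0.514, 0.517], [0.0, 0.0, 0.0, 1.0]]
{'clock': 0.1, 'joint_pos': array([ 8.26268613e+01,  2.05890232e+01,  6.39888811e-01, -1.70078442e-02,
       -7.01379866e+01, -1.65081061e+01]), 'qvel': array([-0.05227547, -0.11971529,  0.05379139,  0.02236621, -0.0129346 ,
        0.05348455]), 'tau': array([-1.55193175e-03, -5.84165168e+01,  2.93751329e+01,  7.01565877e+00,
        1.01446323e-02, -4.79918594e-05]), 'tool_pos': array([0.27311738, 0.61683232, 0.24770614]), 'orientation': array([ 1.79911927e+02, -9.42743581e-03, -2.38870282e+01]), 'force': array([-0.24968369, -0.39343817, -0.78526688]), 'moment': array([-0.02357698, -0.00494265, -0.04683154]), 'gripper_force': 0.0, 'opening': 0.08801825915100056}
```

View pics/top0.png

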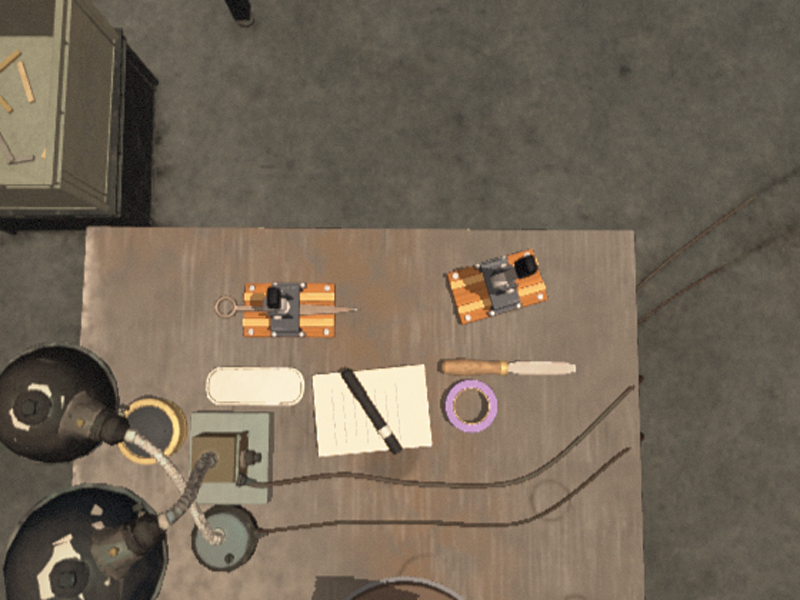

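View pics/side0.png

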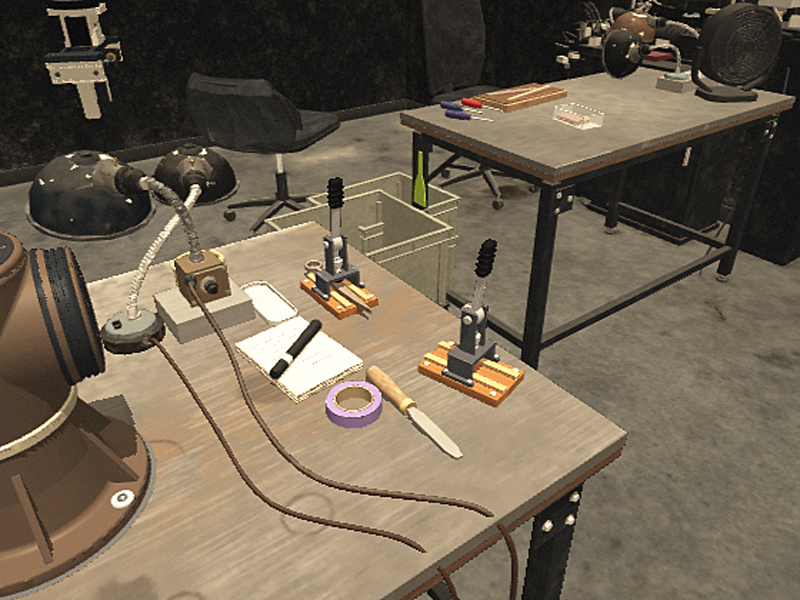

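The top view shows the blank in the left jig. Its base corners are at about (243,284), (335,284), (335,337) and (243,337), with the ring at (226,307), so the jig's +x is roughly world +y. The empty jig is at about (497,287). The side view shows both levers upright, with the loaded grip at about (335,193).

```bash
cat > h.py <<'E'
from plant import ctrl
import numpy as np
def ray(n,p):
    c=ctrl.calibration(n);E=np.array(c["extrinsics"]);u=np.array([p[0]*.7,p[1]*.7,1])
    d=E[:3,:3]@np.linalg.inv(c["K"])@u
    return E[:3,3],d/np.linalg.norm(d)
def onz(n,p,z):
    o,d=ray(n,p);return o+d*(z-o[2])/d[2]
def tri(p,q):
    o,d=ray("top",p);a,b=ray("side",q)
    s=np.linalg.lstsq(np.c_[d,-b],a-o,rcond=None)[0]
    return (o+d*s[0]+a+b*s[1])/2,np.linalg.norm(o+d*s[0]-a-b*s[1])
def proj(n,P):
    c=ctrl.calibration(n);E=np.linalg.inv(c["extrinsics"]);q=c["K"]@(E[:3,:3]@P+E[:3,3]);return q[:2]/q[2]/.7
E
python3 - <<'E'
from h import *
np.set_printoptions(precision=3,suppress=True)
for nm,cs in(("loaded",[(243,284),(335,284),(335,337),(243,337)]),("empty",[(446,272),(535,249),(548,297),(462,323)])):
    P=np.array([onz("top",c,.014) for c in cs]);m=P.mean(0);x=(P[0]+P[3]-P[1]-P[2])/2
    print(nm,P[:,:2].tolist(),m,x,np.linalg.norm(x),np.degrees(np.arctan2(x[1],x[0])))
print(onz("top",(226,307),.018),onz("top",(355,310),.018))
print("lampA",tri((35,408),(190,150)),"B",tri((70,575),(95,155)))
print("grip tip",tri((274,290),(336,179)), "empty",tri((530,264),(489,240)))
E
```

```text
loaded [[0.5002953025858384, 0.21813862034755654], [0.5012842408212457, 0.09540436856454071], [0.4307729316510151, 0.0940472133969122], [0.4297417591423642, 0.21577960165905183]] [0.466 0.156 0.014] [-0.001  0.122  0.   ] 0.12223749316636229 90.47344367899764
empty [[0.5185897390783949, -0.05240774071644907], [0.5505696167355664, -0.17134441279848944], [0.4861904092253119, -0.18784138486634777], [0.45069250649657994, -0.07371709563185602]] [ 0.502 -0.121  0.014] [-0.034  0.117  0.   ] 0.12131638650198322 106.1472343200395
[0.469 0.239 0.018] [0.466 0.068 0.018]
lampA (array([0.346, 0.389, 0.198]), np.float64(0.000935309758720273)) B (array([0.193, 0.322, 0.24 ]), np.float64(0.006840262962994223))
grip tip (array([0.47 , 0.143, 0.197]), np.float64(0.006909872589649286)) empty (array([ 0.503, -0.132,  0.2  ]), np.float64(0.0007873883527534381))
```

Run:
```python
import cv2,numpy as np
a=cv2.imread("pics/top0.png")[260:360,200:370];b=cv2.imread("pics/side0.png")[160:330,270:400]
cv2.imwrite("pics/crop.png",np.hstack([cv2.resize(a,(450,265),interpolation=2),cv2.resize(b,(203,265),interpolation=2)]))
```

```text
(no output)
```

View pics/crop.png

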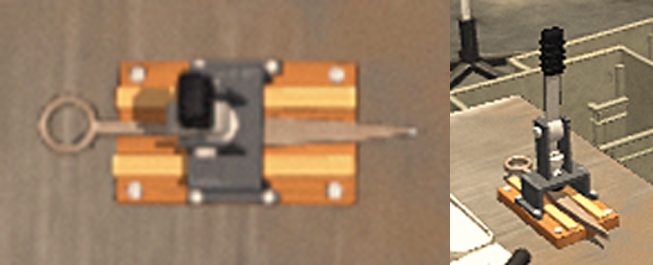

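Call:
{"name": "apply_moves", "arguments": {
  "targets": [
    {"travel": [0, 0, -13], "roll": 8.2, "jaw": 0},
    {"travel": [0, 0, -13], "roll": 8.2, "jaw": 0},
    {"travel": [0, 0, -13], "roll": 8.2, "jaw": 0},
    {"travel": [0, 0, -13], "roll": 8.2, "jaw": 0},
    {"travel": [0, 0, -13], "roll": 8.2, "jaw": 0},
    {"travel": [0, 0, -13], "roll": 8.2, "jaw": 0},
    {"travel": [0, 0, -13], "roll": 8.2, "jaw": 0},
    {"travel": [0, 0, -13], "roll": 8.2, "jaw": 0}
  ]
}}

```text
clock: 0.9
tool_pos: [0.2732, 0.617, 0.3525]
orientation: [180.0, -0.1, -89.8]
force: [1.1, 0.1, -0.3]
opening: 0.029
gripper_force: 0.0
```

Call:
{"name": "apply_moves", "arguments": {
  "targets": [
    {"travel": [20, -8, 0], "roll": 0, "jaw": 0},
    {"travel": [35, -15, 0], "roll": 0, "jaw": 0},
    {"travel": [42, -16, 0], "roll": 0, "jaw": 0},
    {"travel": [42, -16, 0], "roll": 0, "jaw": 0},
    {"travel": [42, -16, 0], "roll": 0, "jaw": 0},
    {"travel": [42, -16, 0], "roll": 0, "jaw": 0},
    {"travel": [42, -16, 0], "roll": 0, "jaw": 0},
    {"travel": [42, -16, 0], "roll": 0, "jaw": 0},
    {"travel": [35, -12, 0], "roll": 0, "jaw": 0},
    {"travel": [20, -8, 0], "roll": 0, "jaw": 0}
  ]
}}

```text
clock: 1.9
tool_pos: [0.4157, 0.2539, 0.3527]
orientation: [-180.0, 0.0, -89.6]
force: [0.5, -0.2, 0.7]
opening: 0.0005
gripper_force: 0.0
```

Call:
{"name": "apply_moves", "arguments": {
  "targets": [
    {"travel": [25, -8, 0], "roll": 0, "jaw": 0},
    {"travel": [38, -12, 0], "roll": 0, "jaw": 0},
    {"travel": [40, -12, 0], "roll": 0, "jaw": 0},
    {"travel": [40, -12, 0], "roll": 0, "jaw": 0},
    {"travel": [25, -6, 0], "roll": 0, "jaw": 0},
    {"travel": [0, 0, 35], "roll": 0, "jaw": 0},
    {"travel": [0, 0, 45], "roll": 0, "jaw": 0},
    {"travel": [0, 0, 35], "roll": 0, "jaw": 0},
    {"travel": [0, 0, 15], "roll": 0, "jaw": 0},
    {"travel": [0, 0, 0], "roll": 0, "jaw": 0}
  ]
}}

```text
clock: 2.9
tool_pos: [0.4655, 0.0881, 0.2201]
orientation: [179.7, -0.1, -89.5]
force: [0.4, 0.3, 0.6]
opening: 0.0003
gripper_force: 0.0
```

Run:
```python
from h import *
import cv2
a=ctrl.snapshot("top")[130:330,100:400,::-1];b=ctrl.snapshot("side")[40:240,150:400,::-1]
cv2.imwrite("pics/p1.png",np.vstack([cv2.resize(a,(450,300),interpolation=2),cv2.resize(b[:, :],(450,300),interpolation=2)]))
print(ctrl.get_obs()["tool_pos"])
```

```text
[0.46733757 0.08894801 0.22305429]
```

View pics/p1.png

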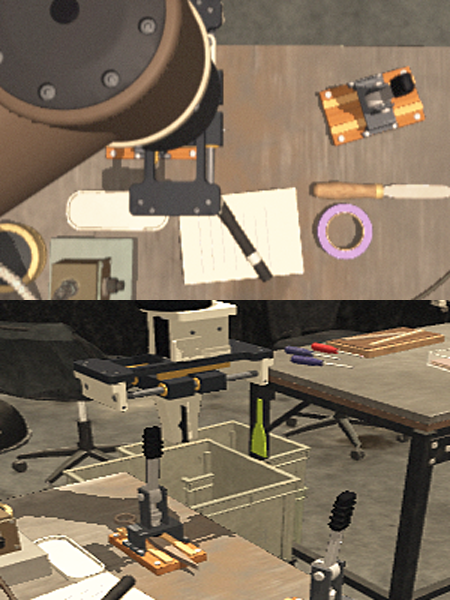

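Call:
{"name": "apply_moves", "arguments": {
  "targets": [
    {"travel": [0, 0, 13], "roll": 0, "jaw": 0},
    {"travel": [0, 0, 14], "roll": 0, "jaw": 0},
    {"travel": [-12, 0, 0], "roll": 0, "jaw": 0},
    {"travel": [-12, 0, 0], "roll": 0, "jaw": 0},
    {"travel": [-10, 0, 0], "roll": 0, "jaw": 0},
    {"travel": [-8, 0, 0], "roll": 0, "jaw": 0},
    {"travel": [-8, 0, 0], "roll": 0, "jaw": 0},
    {"travel": [-8, 0, 0], "roll": 0, "jaw": 0},
    {"travel": [0, 0, 0], "roll": 0, "jaw": 0},
    {"travel": [0, 0, 0], "roll": 0, "jaw": 0}
  ]
}}

```text
clock: 4.0
tool_pos: [0.4666, 0.147, 0.1956]
orientation: [-180.0, -0.0, -89.5]
force: [0.5, -1.1, 1.0]
opening: 0.0002
gripper_force: 1.0
```

Call:
{"name": "apply_moves", "arguments": {
  "targets": [
    {"travel": [-8, 0, 0], "roll": 0, "jaw": 0},
    {"travel": [-8, 0, 2], "roll": 0, "jaw": 0},
    {"travel": [-8, 0, 2], "roll": 0, "jaw": 0},
    {"travel": [-7, 0, 3], "roll": 0, "jaw": 0},
    {"travel": [0, 0, 0], "roll": 0, "jaw": 0}
  ]
}}

```text
clock: 4.5
tool_pos: [0.4664, 0.1786, 0.1885]
orientation: [-180.0, -0.0, -89.5]
force: [0.2, -3.2, 5.7]
opening: -0.0
gripper_force: 2.8
```

Run:
```python
from h import *
import cv2
b=ctrl.snapshot("side")[80:240,160:360,::-1]
cv2.imwrite("pics/p2.png",cv2.resize(b,(600,480),interpolation=2))
o=ctrl.get_obs();print(o["tool_pos"],o["force"])
```

```text
[0.46636244 0.17837918 0.18861527] [-0.64916148 -3.83163152  5.48613873]
```

View pics/p2.png

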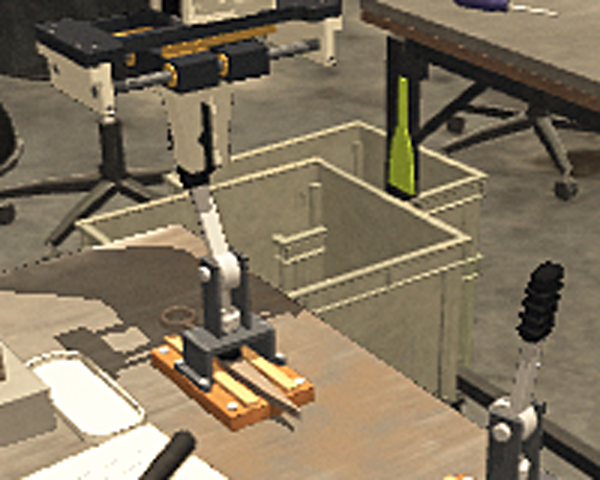

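The crop shows the loaded lever tilting forward under the fingertips, with its bar running from (228,265) to (205,190). The spare lever at (535,300) hasn't moved, so I'll continue along the arc.

Call:
{"name": "apply_moves", "arguments": {
  "targets": [
    {"travel": [-10, 0, 5], "roll": 0, "jaw": 0},
    {"travel": [-10, 0, 7], "roll": 0, "jaw": 0},
    {"travel": [-6, 0, 6], "roll": 0, "jaw": 0},
    {"travel": [-5, 0, 6], "roll": 0, "jaw": 0},
    {"travel": [-4, 0, 7], "roll": 0, "jaw": 0},
    {"travel": [-4, 0, 7], "roll": 0, "jaw": 0},
    {"travel": [-2, 0, 7], "roll": 0, "jaw": 0},
    {"travel": [-1, 0, 6], "roll": 0, "jaw": 0},
    {"travel": [0, 0, 0], "roll": 0, "jaw": 0}
  ]
}}

```text
clock: 5.45
tool_pos: [0.4652, 0.2196, 0.1363]
orientation: [179.9, -0.1, -89.5]
force: [0.1, 0.6, 0.2]
opening: 0.0002
gripper_force: 0.0
```

Call:
{"name": "apply_moves", "arguments": {
  "targets": [
    {"travel": [0, 0, -20], "roll": 0, "jaw": 0},
    {"travel": [0, 0, -40], "roll": 0, "jaw": 0},
    {"travel": [0, 0, -40], "roll": 0, "jaw": 0},
    {"travel": [0, 0, -40], "roll": 0, "jaw": 0},
    {"travel": [0, 0, -20], "roll": 0, "jaw": 0},
    {"travel": [0, 0, 0], "roll": 0, "jaw": 0},
    {"travel": [0, 0, 0], "roll": 0, "jaw": 0}
  ]
}}

```text
clock: 6.15
tool_pos: [0.4657, 0.2198, 0.2977]
orientation: [-180.0, 0.1, -89.5]
force: [-0.2, -0.6, -0.2]
opening: 0.0005
gripper_force: 0.0
```

Run:
```python
from h import *
import cv2
b=ctrl.snapshot("side")[80:240,160:360,::-1]
cv2.imwrite("pics/p3.png",cv2.resize(b,(600,480),interpolation=2))
o=ctrl.get_obs();print(o["tool_pos"],o["force"])
```

```text
[0.46542551 0.21962324 0.29688702] [ 0.75340256 -0.61446781 -0.06808816]
```

View pics/p3.png

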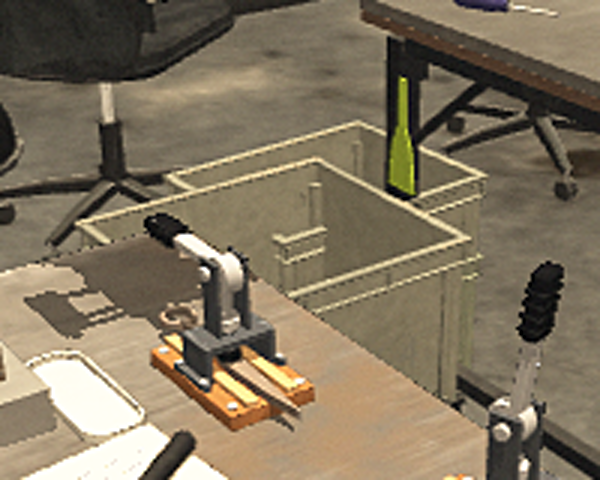

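The lever is down, with the grip tip at about (148,222). I'll compare that with where the tip should project when level.

Run:
```python
from h import *
for q in(1.2,1.35,1.6,1.7):
    e=1.7-q;p=proj("side",np.array([.466,.156+.105*np.cos(e),.096+.105*np.sin(e)]))*.7
    print(q,(p-[160,80])*3)
```

```text
1.2 [156.89148564 161.13250536]
1.35 [154.33054344 176.36212533]
1.6 [153.46036485 205.00107961]
1.7 [154.27195162 217.2869142 ]
```

The tip position matches 1.70, so the lever is fully closed. The blank hasn't moved and the spare lever is still upright.

```bash
python3 -c "
from plant import ctrl
print(ctrl.close_job())"
```

```text
the job is handed in; nothing more can be done
None
```

I flipped the loaded jig's lever over its high point and it snapped closed (tip position in the side image matches 1.70 rad); the spare lever stayed open, the blank looks unmoved, the arm is clear, and I handed the job in at about 6 s without a verdict being returned.

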